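# Dock the lead hanger on its bent rail

## Task

Slide the black test-lead hanger along the bent steel rail, round both corners, and push it fully home in the grey dock at the rail's end, so that both spring leaves snap shut behind its ring. Do not ram it into the end plate or wrench it against the rail, leave the other things on the bench alone, and let go of it at the end.

Things in the scene. Friction and masses are not known exactly. Their poses are not given: they have to be found in the camera images.
- rail: Fixed bent rail, a round steel rod 12 mm thick, on a 210 x 480 mm aluminium base plate. Origin on the bench, z up. All rail-frame numbers below are mm in this frame and give the rod's axis. Two level bends, each a 90 degree arc of 40 mm radius, join three straight legs. The rod is held only by its end post and the dock; nothing lies above it.
- leg1_start (a point): Start of leg 1, rail frame (-70,-189,170), at the face of the end collar (28 mm across). Leg 1 runs level along rail +y from here to y=-80. There bend 1, centred at (-30,-80), turns right to rail +x.
- leg2_mid (a point): Middle of leg 2, rail frame (0,-40,180). Leg 2 runs along rail +x and climbs, from (-30,-40,170) to (30,-40,190). There bend 2, centred at (30,0), turns left to rail +y.
- leg3_start (a point): Start of leg 3, rail frame (70,0,190). Leg 3 runs level along rail +y into the grey dock, a stop clamped on the rod: end plate 100 mm wide, top z=220, its face anywhere at y=175 to 205 (no pose is given: feel for it). Two upright cheeks, z=170 to 206, reach back 85 mm from the plate, inner faces 38 mm either side of the rod's axis: fingers holding the ring's sides cannot enter; push from behind.
- hanger: Loose black lead hanger, about 0.2 kg, threaded on the rail: ring 60 mm outside, 24 mm bore, 24 mm long; origin at the ring's centre, y = ring axis (along the rail, the way to go), z up. Below it a 10 mm stem down to 98 mm under the origin and two hook arms along +-x, 94 mm overall, tips 62 mm under the origin. It hangs with the origin 6 mm below the rod's axis and starts on leg 1.
- leaf_l (a joint): Spring leaf inside the dock's left (rail -x) cheek, rad: 0 shut, grows as pushed outward. Steel strip 12 mm high (z=176 to 188), hinged 78 mm before the end plate, 38 mm from the rod's axis, slanting inward to its tip 28 mm before the plate, 20 mm from the axis. The 24 mm long ring spreads both leaves to about 0.2 rad, for some 6 to 16 N of push; they snap shut behind it with 4 mm play.
- leaf_r (a joint): The same leaf inside the right cheek (rail +x side).
- multimeter: Bystander: dark multimeter 150 x 76 x 50 mm lying flat, origin under its centre.
- reel: Bystander: upright grey reel, 64 mm across, 55 mm high, origin under its centre.
- driver: Bystander: screwdriver lying on the bench along its x, about 200 mm long.
Not all that is in view belongs to the job. What is meant by the hanger is not pink or purple, and is the larger of those in its own colour.

How it is judged:
By the outcome, as a careful person would: the job done as asked, in the order asked, and still so for the second after the job is handed in, with the robot touching nothing.
It also fails if it takes over 67 s, if anything falls off the work surface, if the arm or the gripper's body presses on something with over 40 N, if the wrist force passes 120 N, or if a joint passes its speed limit or range.

## Robot

A 7-joint arm with a two-finger parallel gripper is mounted at the origin on the work surface. World frame = base frame: x ahead of the robot, y to its left, z up, the work surface at z = 0. Lengths are in m, angles in rad, forces in N, time in s.
With the tool pointing down it reaches from about 0.4 to 0.875 m from the base axis. Payload 19.3 kg.
Tool frame: the origin (TCP) lies at the very end of the fingers, on their centre line; the grasp point (between the pads) lies 19 mm behind it; z points along the fingers, y is the line along which they close (so a half turn about z gives the same grasp; the last joint's range is limited). The gripper opens to 85 mm and grips with 20 to 120 N. Pads are 22 mm wide; open, the fingers measure 114 mm over their backs; the gripper's body (76 mm by 85 mm) begins 54 mm behind the grasp point. The pads swing forward as they close: fully open they stand 13 mm farther back than shut.
Start: joints at [-1.343, 0.521, -0.036, 1.599, 0.021, 1.021, -0.113], TCP at [0.183, 0.597, 0.231] pointing down, gripper open.
Joint ranges: [-2.91, 2.91], [-0.3, 2.13], [-1.5, 1.42], [0.17, 2.43], [-1.26, 4.41], [0.16, 1.93], [-2.52, 2.52]. Speed limits (rad/s): [1.89, 1.89, 2.39, 2.39, 3.01, 3.01, 3.01].

## Interface

Orientations are given as [roll, pitch, yaw] about the fixed x, y, z axes, in that order (R = Rz(yaw) Ry(pitch) Rx(roll)).
In Python, from workcell import bot gives the robot as it stands. The module is installed in compiled form; this text tells all that it offers.
- The arm moves only by the tool apply_moves, never from a script. Its arguments are lists of equal length, an entry for each row: "claw": the finger opening in m, from 0 to 0.0854; "xyz": the shift along the tool's x, y, z in m, a list of three; "twist": the turn, a rotation vector about the tool's x, y, z in rad, a list of three. A call has 1 to 20 rows; each row shifts and turns the commanded pose from where the row before left it, along the tool's axes as they then stand; what a row does not reach is not made up. A row lasts 1/10 s, in which the tool goes at most 50 mm and 8.59 degrees, less where a joint would pass 70% of its speed; a pose out of reach is approached as far as the arm can. A call with a gripper value outside its range is refused whole. The fingers move at their own pace and stop on an object; "force" is the grip in N (left out, the last holds). Time passes only in rows, so rows that do not move let the fingers close. It gives the time, the measured TCP pose, the force, the opening and the grip force at its end, in the units of the state.
- bot.observe(): the state, without advancing time (a new reading comes with each control period).
- bot.grab_frame(name): name is "side" or "top"; returns a dict with "img" (400x640x3 uint8, red, green, blue), "vfov" (degrees; the focal length in pixels is half the picture's height over the tangent of half this angle, whatever the lens; pixels are square), "cx", "cy" (the principal point, pixels), "view" (4x4, takes a point from world to camera coordinates). Camera axes: x right, y up, looking along -z (the intrinsics and any distortion apply to the point x, -y, -z); pixel columns grow to the right and rows downward; lengths in m; the calibration is good to about 2 mm. A picture is of the moment at which its call begins. There is no depth.
- bot.job_done(): hands the job in; it is judged then, once.
Trained networks look in the newest picture that a camera, given by its name, has taken for a name from the list of things; names that differ only in an ending like _2 or _b are one class to them, and where a whole thing is asked for, a point or a joint stands for the part that bears it (a point fixed in the world has none). Each returns a list of dicts, best first, with "score" (0 to 1); they miss things now and then, are a little off and sometimes report something else, mostly with a low value. They report only what shows in the picture. A call takes as long as a camera call. They do not tell look-alikes from the thing itself.
- bot.find_in(camera, query): "position" ([x, y, z] in m, in world coordinates, good to about 4 mm: the middle of the surface that is visible of it).
The state is a dict: "clock": time; "qpos": joint angles; "qd": joint speeds; "joint_efforts": joint torques, N m; "position": TCP position; "tool_rot": TCP orientation; "force": force on the tool from outside, world axes, zero at the start; "moment": the same for the moment, N m; "grip_width": finger opening in m; "finger_force": force on a finger pad.
Only numpy, scipy, OpenCV 4.12 (cv2) and the standard library are available. Lean on these libraries where they do the work, as an engineer would, in place of code of your own. Each camera call takes 0.05 s, during which the arm holds its last target. There are 200 camera calls.

## Working session

There is one attempt and no reset: what is moved stays moved. The work goes in short steps, Python scripts to look and compute and a tool call to move; the robot and the scene stay as the last step left them, time stands still between calls to the robot, and variables do not carry over. Pictures are saved under pics/ and viewed, at most 10 in all, crops included, and the job is handed in when it is done.

Besides the shell and the picture viewer there is one more tool, called after "Emit:" as name(argument=value, ...) on one line, values as JSON. apply_moves: Moves the arm, as the interface text tells. Its arguments: {"type":"object","properties":{"claw":{"type":"array"},"xyz":{"type":"array"},"twist":{"type":"array"},"force":{"type":"number"}},"required":["claw","xyz","twist"]}

```bash
mkdir -p pics; cat > h.py <<'E'
import numpy as np, cv2
from workcell import bot
def snap(n,f):
    r=bot.grab_frame(n); cv2.imwrite(f'pics/{f}.png',r['img'][:,:,::-1]); return r
E
python3 - <<'E'
from h import *
import pickle
for n in('side','top'):
    r=snap(n,n+'0'); pickle.dump(r,open(n+'.pkl','wb')); print(n,{k:v for k,v in r.items() if k!='img'})
    for q in('rail','hanger','leaf_l','leaf_r','multimeter','reel','driver'):
        print(q,[(np.round(d['position'],3).tolist(),round(d['score'],2)) for d in bot.find_in(n,q)])
print(bot.observe())
E
```

```text
side {'vfov': 56.99476368866864, 'cx': 320.58150403157686, 'cy': 192.10670828531178, 'view': array([[ 0.72450242, -0.68925181, -0.00530865, -0.38302861],
       [ 0.40678781,  0.42134939,  0.81054819, -0.30089786],
       [-0.55643501, -0.58940362,  0.58564789, -0.80695276],
       [ 0.        ,  0.        ,  0.        ,  1.        ]])}
rail [([0.551, -0.023, 0.005], 0.91)]
hanger [([0.427, -0.27, 0.069], 0.67), ([0.498, -0.364, 0.106], 0.67), ([0.631, -0.35, 0.062], 0.55)]
leaf_l [([0.609, 0.122, 0.18], 0.61)]
leaf_r [([0.609, 0.122, 0.18], 0.61)]
multimeter [([0.401, 0.471, 0.032], 0.7)]
reel [([0.566, 0.403, 0.038], 0.6), ([0.549, -0.018, 0.008], 0.56)]
driver [([0.422, -0.528, 0.02], 0.97)]
top {'vfov': 42.02809846103746, 'cx': 314.8158916717436, 'cy': 194.89088977332426, 'view': array([[ 0.00521516, -0.99996428, -0.00665125,  0.00927799],
       [ 0.99811875,  0.00479898,  0.06112226, -0.51739467],
       [-0.06108816, -0.0069575 ,  0.99810813, -1.88072451],
       [ 0.        ,  0.        ,  0.        ,  1.        ]])}
rail [([0.555, -0.016, 0.015], 0.58)]
hanger [([0.52, -0.35
[... 236 characters left out ...]
s': array([-1.34320625,  0.52141543, -0.03629805,  1.59952024,  0.02119416,
        1.02109924, -0.11279808]), 'qd': array([-1.20247771e-04,  3.23264807e-04,  6.95193468e-04,  3.27805192e-04,
        2.42677101e-03, -1.26749174e-04, -4.11368331e-05]), 'joint_efforts': array([-2.55417894e-03, -9.26779461e+01,  1.97890878e+00, -3.70219588e+01,
        1.84310874e-02,  2.25869917e-03,  2.27557979e-05]), 'position': array([0.18339817, 0.59746496, 0.23127393]), 'tool_rot': array([-3.14153473e+00,  4.41233818e-08,  2.84375720e+00]), 'force': array([-0.79079861,  0.1159665 ,  0.63366586]), 'moment': array([0.06897138, 0.00464067, 0.01898078]), 'finger_force': 0.0, 'grip_width': 0.08549631659718966}
```

View pics/side0.png

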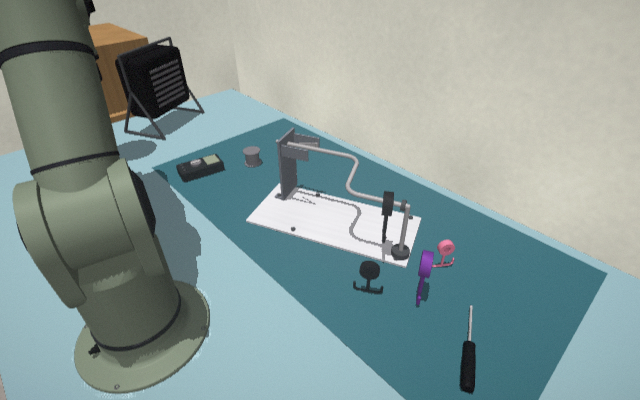

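View pics/top0.png

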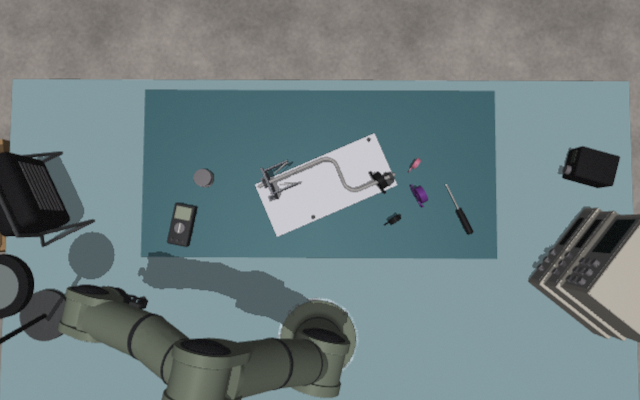

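The side view shows the big black hanger on the rail near (387,205). The decoys are a small black one at (370,272), a purple one at (426,265) and a pink one at (446,247). In the top view the hanger is at (381,181) and the dock at about (272,183). Next I zoom in to fit the rail.

```bash
python3 - <<'E'
import cv2
s=cv2.imread('pics/side0.png')[120:275,240:440]; t=cv2.imread('pics/top0.png')[125:245,245:405]
cv2.imwrite('pics/sc.png',cv2.resize(s,None,fx=3.8,fy=3.8,interpolation=2));cv2.imwrite('pics/tc.png',cv2.resize(t,None,fx=5,fy=5,interpolation=2))
E
```

```text
(no output)
```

View pics/sc.png

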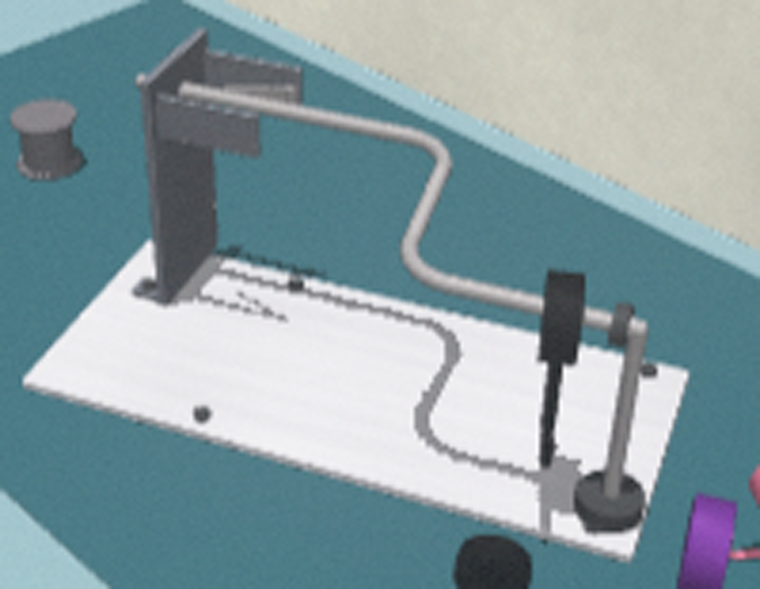

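View pics/tc.png

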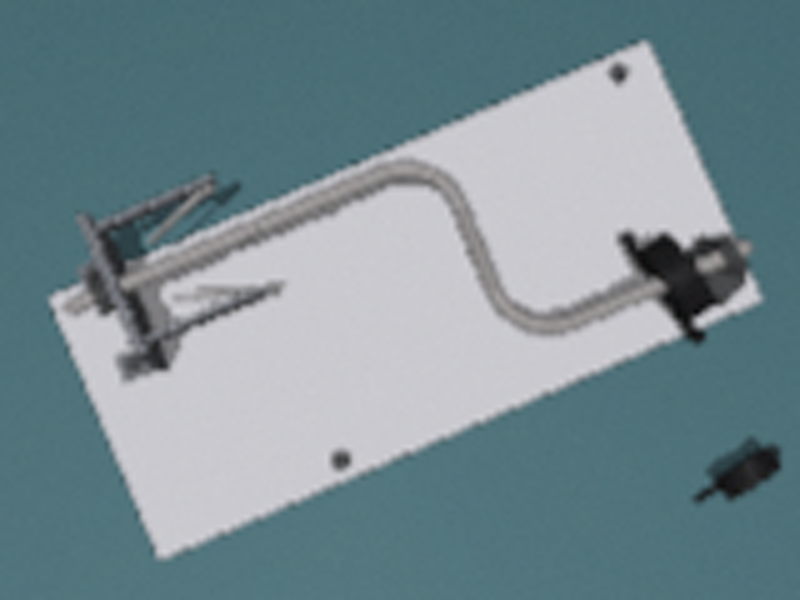

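```bash
cat >> h.py <<'E'
def path(n=400):
    a=np.linspace(0,np.pi/2,60)[:,None]; L=lambda p,q:np.linspace(p,q,100)
    z=lambda v:np.full((60,1),v)
    return np.vstack([L((-70,-189,170),(-70,-80,170)),
     np.hstack([-30-40*np.cos(a),-80+40*np.sin(a),z(170)]),
     L((-30,-40,170),(30,-40,190)),
     np.hstack([30+40*np.sin(a),-40*np.cos(a),z(190)]),
     L((70,0,190),(70,190,190))])/1000
def T(p,P):
    c,s=np.cos(p[2]),np.sin(p[2]); R=np.array([[c,-s,0],[s,c,0],[0,0,1]])
    return P@R.T+[p[0],p[1],p[3] if len(p)>3 else 0]
def proj(r,W):
    c=W@r['view'][:3,:3].T+r['view'][:3,3]; f=200/np.tan(np.radians(r['vfov']/2))
    return np.c_[r['cx']+f*c[:,0]/-c[:,2], r['cy']+f*c[:,1]/c[:,2]]
E
python3 - <<'E'
from h import *
import pickle
from scipy.optimize import least_squares
t=np.array([(180,262),(250,232),(320,203),(380,176),(415,172),(445,190),(467,225),(485,270),(505,305),(540,326),(590,315),(640,293)])/5+[245,125]
s=np.array([(190,90),(260,104),(330,120),(400,134),(432,145),(443,165),(430,200),(412,235),(413,260),(440,281),(490,293),(530,302),(600,320)])/3.8+[240,120]
R={n:pickle.load(open(n+'.pkl','rb')) for n in('top','side')}
P=path()
def res(p,sep=False):
    o=[]
    for n,k in(('top',t),('side',s)):
        u=proj(R[n],T(p,P))
        for q in k:
            d=u-q; i=(d**2).sum(1).argmin(); o+=[d[i]]
    return np.array(o).ravel()
for z in(0,1):
    f=least_squares(res,[.555,-.016,.43]+[0]*z,loss='soft_l1',diff_step=1e-4)
    print(f.x,np.degrees(f.x[2]),np.sqrt((f.fun**2).mean())); print(np.round(f.fun.reshape(-1,2),1).tolist())
    C=np.array([(x,y,.006) for x in(-.105,.105) for y in(-.24,.24)])
    u=proj(R['top'],T(f.x,C)); print('corners tc',np.round((u-[245,125])*5))
    print('sc',np.round((proj(R['side'],T(f.x,C))-[240,120])*3.8))
    # hanger at each rail y, ring bottom/top in side
    for y in(-.18,-.17,-.16,-.15,-.14):
        H=np.array([(-.07,y,.194),(-.07,y,.134),(-.07,y,.066)]);print(y,np.round((proj(R['side'],T(f.x,H))-[240,120])*3.8).tolist(),np.round((proj(R['top'],T(f.x,H))-[245,125])*5).tolist())
    for y in (.175,.205):
        H=np.array([(.02,y,.22),(.12,y,.22),(.032,y-.085,.206),(.108,y-.085,.206)]);print(y,np.round((proj(R['side'],T(f.x,H))-[240,120])*3.8).tolist(),np.round((proj(R['top'],T(f.x,H))-[245,125])*5).tolist())
E
```

```text
[ 0.55914452 -0.03725612  0.41802034] 23.950801413507907 0.2346115191894669
[[0.1, -0.1], [-0.1, -0.1], [-0.3, -0.4], [-0.1, -0.3], [0.1, -0.2], [0.4, -0.4], [-0.0, 0.1], [0.1, -0.0], [-0.2, 0.3], [0.0, -0.1], [-0.1, -0.2], [-0.2, -0.2], [-0.2, 0.5], [-0.3, 0.5], [0.2, 0.1], [0.1, 0.1], [-0.0, 0.2], [-0.0, -0.1], [-0.4, -0.1], [0.3, 0.1], [-0.5, 0.2], [0.1, 0.3], [-0.0, 0.3], [-0.2, 0.3], [0.1, -0.1]]
corners tc [[774. 293.]
 [173. 557.]
 [657.  33.]
 [ 59. 294.]]
sc [[648. 563.]
 [ 31. 388.]
 [702. 376.]
 [156. 245.]]
-0.18 [[605.0, 289.0], [594.0, 364.0], [582.0, 441.0]] [[714.0, 258.0], [702.0, 266.0], [690.0, 275.0]]
-0.17 [[589.0, 286.0], [578.0, 360.0], [568.0, 437.0]] [[700.0, 264.0], [689.0, 272.0], [677.0, 281.0]]
-0.16 [[573.0, 282.0], [563.0, 356.0], [553.0, 434.0]] [[686.0, 270.0], [676.0, 278.0], [664.0, 286.0]]
-0.15 [[558.0, 279.0], [548.0, 353.0], [539.0, 430.0]] [[672.0, 276.0], [662.0, 284.0], [651.0, 292.0]]
-0.14 [[542.0, 275.0], [534.0, 349.0], [525.0, 426.0]] [[659.0, 282.0], [649.0, 290.0], [638.0, 298.0]]
0.175 [[161.0, 87.0], [219.0, 31.0], [273.0, 117.0], [3
[... 827 characters left out ...]
0], [691.0, 276.0]]
-0.17 [[589.0, 285.0], [579.0, 359.0], [568.0, 437.0]] [[701.0, 265.0], [690.0, 273.0], [678.0, 282.0]]
-0.16 [[573.0, 281.0], [564.0, 355.0], [553.0, 433.0]] [[687.0, 271.0], [677.0, 279.0], [665.0, 287.0]]
-0.15 [[558.0, 278.0], [549.0, 352.0], [539.0, 429.0]] [[674.0, 277.0], [663.0, 285.0], [652.0, 293.0]]
-0.14 [[542.0, 274.0], [534.0, 348.0], [525.0, 425.0]] [[660.0, 283.0], [650.0, 291.0], [639.0, 299.0]]
0.175 [[160.0, 86.0], [218.0, 30.0], [273.0, 116.0], [312.0, 71.0]] [[165.0, 348.0], [104.0, 207.0], [278.0, 280.0], [232.0, 175.0]]
0.205 [[125.0, 79.0], [184.0, 24.0], [235.0, 109.0], [276.0, 64.0]] [[122.0, 366.0], [62.0, 226.0], [236.0, 299.0], [190.0, 193.0]]
```

The rail pose is x=0.559, y=-0.0375, yaw 23.96°, with residuals around 0.2 px. The hanger sits at rail y of about -0.157 and the dock face at about 0.185. I'll grip the ring by its sides, carry it through the bends, then push from behind. First I turn the tool and travel.

Emit:
apply_moves(claw=[0.085,0.085,0.085,0.085,0.085,0.085,0.085,0.085,0.085,0.085,0.085,0.085,0.085,0.085,0.085,0.085,0.085,0.085,0.085,0.085], xyz=[[0,0,-0.01],[0,0,-0.01],[0,0,-0.01],[0,0,-0.01],[0,0,-0.01],[0,0,-0.01],[0,0,-0.01],[0,0,-0.01],[0,0,-0.01],[-0.02,0.005,0],[-0.03,0.01,0],[-0.03,0.01,0],[-0.03,0.01,0],[-0.03,0.01,0],[-0.03,0.01,0],[-0.03,0.01,0],[-0.03,0.01,0],[-0.03,0.01,0],[-0.03,0.01,0],[-0.03,0.01,0]], twist=[[0,0,0.095],[0,0,0.095],[0,0,0.095],[0,0,0.095],[0,0,0.095],[0,0,0.095],[0,0,0.095],[0,0,0.095],[0,0,0.095],[0,0,0],[0,0,0],[0,0,0],[0,0,0],[0,0,0],[0,0,0],[0,0,0],[0,0,0],[0,0,0],[0,0,0],[0,0,0]])

```text
clock: 2.8
position: [0.41, 0.3466, 0.3215]
tool_rot: [3.141, -0.0, 1.989]
force: [0.4, -0.3, 0.4]
grip_width: 0.0849
finger_force: 0.0
```

```bash
cat >> h.py <<'E'
RP=(0.559,-0.0375,np.radians(23.96))
def st():
    o=bot.observe(); p=o['position']; c,s=np.cos(RP[2]),np.sin(RP[2]); d=p[:2]-RP[:2]
    fw=o['force']; rf=lambda v:np.array([c*v[0]+s*v[1],-s*v[0]+c*v[1]])
    print('t',round(o['clock'],2),'rail mm',np.round(rf(d)*1000,1),'z',round(p[2]*1000,1),'yaw-rail',round((np.degrees(o['tool_rot'][2])-23.96)%360,2),'rp',np.round(o['tool_rot'][:2],3),
     'F rail',np.round(rf(fw),1),round(fw[2],1),'M',np.round(o['moment'],2),'w',round(o['grip_width'],4),'gf',round(o['finger_force'],1),'q',np.round(o['qpos'],2))
E
python3 -c "from h import *;st()"
```

```text
t 2.8 rail mm [ 19.8 411.5] z 321.5 yaw-rail 89.99 rp [ 3.141 -0.   ] F rail [ 0.2 -0.5] 0.4 M [-0.01 -0.01 -0.03] w 0.0849 gf 0.0 q [-1.03  0.3   0.29  1.73 -0.09  1.13 -0.3 ]
```

Emit:
apply_moves(claw=[0.085,0.085,0.085,0.085,0.085,0.085,0.085,0.085,0.085,0.085,0.085,0.085,0.085,0.085,0.085,0.085,0.085,0.085,0.085,0.085], xyz=[[-0.03,-0.005,0],[-0.03,-0.005,0],[-0.03,-0.005,0],[-0.03,-0.005,0],[-0.03,-0.005,0],[-0.03,-0.005,0],[-0.03,-0.005,0],[-0.03,-0.005,0],[-0.03,-0.005,0],[-0.03,-0.005,0],[-0.03,-0.005,0],[-0.03,-0.005,0],[-0.03,-0.005,0],[-0.03,-0.005,0],[-0.03,-0.005,0],[-0.03,-0.005,0],[-0.03,-0.005,0],[-0.03,-0.005,0],[-0.03,0,0],[0,0,0]], twist=[[0,0,0],[0,0,0],[0,0,0],[0,0,0],[0,0,0],[0,0,0],[0,0,0],[0,0,0],[0,0,0],[0,0,0],[0,0,0],[0,0,0],[0,0,0],[0,0,0],[0,0,0],[0,0,0],[0,0,0],[0,0,0],[0,0,0],[0,0,0]])

```text
clock: 4.8
position: [0.5585, -0.2134, 0.3211]
tool_rot: [-3.141, 0.002, 1.985]
force: [-1.0, 0.9, 0.1]
grip_width: 0.0849
finger_force: 0.0
```

```bash
python3 - <<'E'
from h import *
st()
r=snap('side','s1')
i=r['img'][100:280,300:500,::-1]; cv2.imwrite('pics/s1c.png',cv2.resize(np.ascontiguousarray(i),None,fx=3.3,fy=3.3,interpolation=2))
E
```

```text
t 4.8 rail mm [ -71.9 -160.6] z 321.1 yaw-rail 89.78 rp [-3.141e+00  2.000e-03] F rail [-0.5  1.2] 0.1 M [ 0.02  0.01 -0.02] w 0.0849 gf 0.0 q [-0.11  0.44  0.54  1.58 -0.24  1.18  0.9 ]
```

View pics/s1c.png

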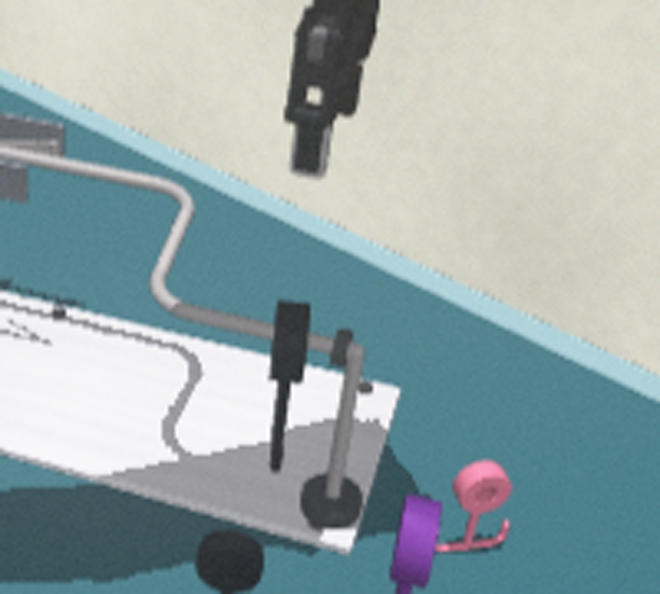

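The gripper is straight above the ring, which is centred at crop pixel (290,340), rail y about -0.156. Next I descend.

Emit:
apply_moves(claw=[0.085,0.085,0.085,0.085,0.085,0.085,0.085,0.085,0.085,0.085,0.085,0.085], xyz=[[0.004,0.002,0.02],[0,0,0.02],[0,0,0.02],[0,0,0.02],[0,0,0.02],[0,0,0.02],[0,0,0.02],[0,0,0.015],[0,0,0.015],[0,0,0.01],[0,0,0],[0,0,0]], twist=[[0,0,0],[0,0,0],[0,0,0],[0,0,0],[0,0,0],[0,0,0],[0,0,0],[0,0,0],[0,0,0],[0,0,0],[0,0,0],[0,0,0]])

```text
clock: 6.05
position: [0.5588, -0.2055, 0.1417]
tool_rot: [3.141, 0.0, 1.989]
force: [1.0, -0.2, 0.9]
grip_width: 0.085
finger_force: 0.0
```

```bash
python3 - <<'E'
from h import *
st()
r=snap('side','s2'); r2=snap('top','t2')
a=cv2.resize(np.ascontiguousarray(r['img'][140:260,330:450,::-1]),None,fx=3.3,fy=3.3,interpolation=2)
b=cv2.resize(np.ascontiguousarray(r2['img'][140:220,340:420,::-1]),(396,396),interpolation=2)
cv2.imwrite('pics/s2c.png',np.hstack([a,b]))
E
```

```text
t 6.05 rail mm [ -68.4 -153.4] z 141.7 yaw-rail 89.98 rp [3.141 0.   ] F rail [ 0.8 -0.6] 0.9 M [ 0.01  0.01 -0.03] w 0.085 gf 0.0 q [-0.05  0.63  0.44  1.78 -0.35  0.81  0.98]
```

View pics/s2c.png

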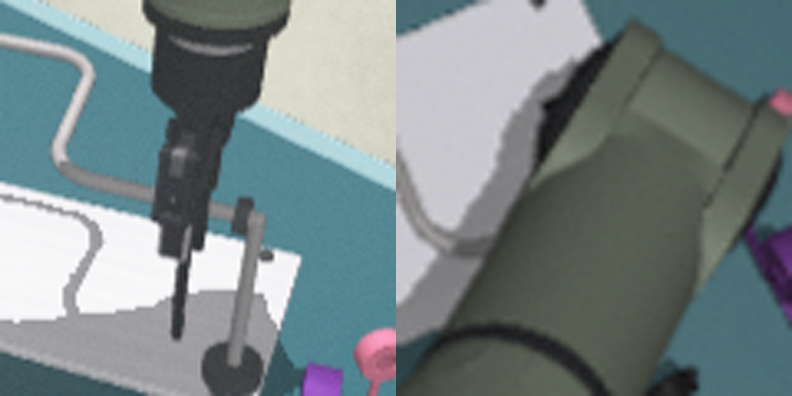

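The fingers straddle the ring, with the near finger in front of it at crop (175,230). Next I close gently.

Emit:
apply_moves(claw=[0.085,0.075,0.068,0.062,0.058,0.056,0.055,0.055,0.055], xyz=[[-0.002,-0.001,0],[0,0,0],[0,0,0],[0,0,0],[0,0,0],[0,0,0],[0,0,0],[0,0,0],[0,0,0]], twist=[[0,0,0],[0,0,0],[0,0,0],[0,0,0],[0,0,0],[0,0,0],[0,0,0],[0,0,0],[0,0,0]], force=30)

```text
clock: 7.05
position: [0.5586, -0.2076, 0.1417]
tool_rot: [3.141, 0.0, 1.989]
force: [-1.3, 0.8, 6.9]
grip_width: 0.0597
finger_force: 30.8
```

```bash
python3 -c "from h import *;st()"
```

```text
t 7.05 rail mm [ -69.4 -155.3] z 141.7 yaw-rail 89.99 rp [3.141 0.   ] F rail [-0.8  1.3] 6.9 M [0.23 0.3  0.01] w 0.0597 gf 30.8 q [-0.04  0.63  0.44  1.78 -0.35  0.81  0.99]
```

Emit:
apply_moves(claw=[0.055,0.055,0.055], xyz=[[0,0,-0.002],[0,0,-0.002],[0,0,0]], twist=[[0,0,0],[0,0,0],[0,0,0]])

```text
clock: 7.35
position: [0.5585, -0.2076, 0.1455]
tool_rot: [3.141, 0.0, 1.989]
force: [0.3, -0.3, -2.3]
grip_width: 0.0596
finger_force: 32.6
```

Emit:
apply_moves(claw=[0.055,0.055,0.055], xyz=[[0,0,-0.001],[0,0,-0.001],[0,0,0]], twist=[[0,0,0],[0,0,0],[0,0,0]])

```text
clock: 7.65
position: [0.5585, -0.2076, 0.1474]
tool_rot: [3.142, 0.0, 1.989]
force: [-0.1, -0.4, -1.3]
grip_width: 0.0592
finger_force: 32.6
```

```bash
python3 -c "from h import *;st()"
```

```text
t 7.65 rail mm [ -69.5 -155.2] z 147.4 yaw-rail 89.99 rp [3.142 0.   ] F rail [-0.3 -0.3] -1.3 M [ 0.01 -0.02 -0.03] w 0.0592 gf 32.6 q [-0.05  0.62  0.45  1.77 -0.35  0.83  0.98]
```

```bash
cat > gen.py <<'E'
from h import *
from scipy.spatial.transform import Rotation as Ro
P=path()*1000; P=P[np.r_[True,np.linalg.norm(np.diff(P,axis=0),axis=1)>1e-6]]
S=np.r_[0,np.cumsum(np.linalg.norm(np.diff(P,axis=0),axis=1))]
at=lambda s:np.array([np.interp(s,S,P[:,k]) for k in range(3)])
def pose(s,h):
    t=at(s+2)-at(s-2); yaw=np.arctan2(t[1],t[0])
    w=at(s+12)-at(s-12); slope=np.arctan2(w[2],np.abs(np.diff([s-12,s+12]))[0])
    R=Ro.from_euler('ZY',[yaw,-slope])*Ro.from_euler('x',np.pi)
    zc=(at(s+12)[2]+at(s-12)[2]+2*at(s)[2])/4
    return np.r_[at(s)[:2],zc]+R.as_matrix()@[0,0,h],R
def rows(p,R,ss,h=22):
    X=[];W=[]
    for s in ss:
        q,Q=pose(s,h)
        d=np.round(R.inv().apply(q-p),1); w=np.round((R.inv()*Q).as_rotvec(),3)
        p=p+R.apply(d); R=R*Ro.from_rotvec(w); X.append((d/1000).round(4).tolist());W.append(w.tolist())
    return p,R,X,W
if __name__=='__main__':
    p=np.array([-69.5,-155.2,147.4]);R=Ro.from_euler('z',np.pi/2)*Ro.from_euler('x',np.pi)
    b1=109;b1e=b1+62.8;l2=b1e+63.25;b2e=l2+62.8
    ss=np.r_[np.linspace(33.8,b1,16)[1:],np.linspace(b1,b1e,17)[1:],np.linspace(b1e,l2,15)[1:],np.linspace(l2,b2e,17)[1:],np.linspace(b2e,b2e+60,13)[1:]]
    p,R,X,W=rows(p,R,ss)
    for i in range(0,len(X),17): print(i,ss[i:i+17][-1].round(),'\n',X[i:i+17],'\n',W[i:i+17])
    print(p,S[-1])
E
python3 gen.py
```

```text
0 117.0 
 [[0.005, -0.0005, -0.0006], [0.005, -0.0, -0.0], [0.005, -0.0, -0.0], [0.0051, -0.0, -0.0], [0.005, -0.0, -0.0], [0.005, -0.0, -0.0], [0.005, -0.0, -0.0], [0.005, -0.0, -0.0], [0.005, -0.0, -0.0], [0.005, -0.0, -0.0], [0.005, -0.0, -0.0], [0.0051, -0.0, -0.0], [0.005, -0.0, -0.0], [0.005, -0.0, -0.0], [0.005, -0.0, -0.0], [0.0039, 0.0001, 0.0], [0.0039, 0.0002, 0.0]] 
 [[0.0, 0.0, 0.0], [0.0, 0.0, 0.0], [0.0, 0.0, 0.0], [0.0, 0.0, 0.0], [0.0, 0.0, 0.0], [0.0, 0.0, 0.0], [0.0, 0.0, 0.0], [0.0, 0.0, 0.0], [0.0, 0.0, 0.0], [0.0, 0.0, 0.0], [0.0, 0.0, 0.0], [0.0, 0.0, 0.0], [0.0, 0.0, 0.0], [0.0, 0.0, 0.0], [-0.0, -0.0, 0.013], [-0.0, -0.0, 0.085], [-0.0, -0.0, 0.098]]
17 185.0 
 [[0.004, 0.0002, 0.0], [0.0039, 0.0002, 0.0], [0.0039, 0.0002, 0.0], [0.0039, 0.0002, 0.0], [0.0039, 0.0002, 0.0], [0.004, 0.0002, 0.0], [0.0039, 0.0002, 0.0], [0.0039, 0.0002, 0.0], [0.0039, 0.0002, 0.0], [0.0039, 0.0002, 0.0], [0.004, 0.0002, -0.0], [0.005, 0.0003, -0.0003], [0.0051, 0.0004, -0.0002], [0.005, 0.0005, 0.0001], [0.0057, 0.0001, -0.0004], [0.0056, -0.0, -0.0002], [0.0053, -0.0, -0.0]] 

[... 1467 characters left out ...]
0.0, -0.0], [0.005, 0.0, -0.0], [0.005, 0.0, -0.0], [0.005, 0.0, -0.0], [0.005, 0.0, -0.0]] 
 [[-0.0, -0.0, -0.099], [-0.0, -0.0, -0.098], [-0.0, -0.0, -0.097], [-0.0, -0.0, -0.099], [0.0, -0.0, -0.098], [0.0, -0.0, -0.098], [0.0, -0.0, -0.099], [0.0, -0.0, -0.097], [0.0, -0.0, -0.098], [0.0, -0.0, -0.087], [0.0, -0.0, -0.013], [0.0, -0.0, 0.0], [0.0, -0.0, 0.0], [0.0, -0.0, 0.0], [0.0, -0.0, 0.0], [0.0, -0.0, 0.0], [0.0, -0.0, 0.0]]
68 358.0 
 [[0.005, 0.0, -0.0], [0.005, 0.0, -0.0], [0.005, 0.0, -0.0], [0.005, 0.0, -0.0], [0.005, 0.0, -0.0]] 
 [[0.0, -0.0, 0.0], [0.0, -0.0, 0.0], [0.0, -0.0, 0.0], [0.0, -0.0, 0.0], [0.0, -0.0, 0.0]]
[ 69.95237502  59.98496339 167.99899593] 487.905548008987
```

Emit:
apply_moves(claw=[0.055,0.055,0.055,0.055,0.055,0.055,0.055,0.055,0.055,0.055,0.055,0.055,0.055,0.055,0.055,0.055], xyz=[[0.005,-0.0005,-0.0005],[0.005,0,0],[0.005,0,0],[0.005,0,0],[0.005,0,0],[0.005,0,0],[0.005,0,0],[0.005,0,0],[0.005,0,0],[0.005,0,0],[0.005,0,0],[0.005,0,0],[0.005,0,0],[0.005,0,0],[0.005,0,0],[0,0,0]], twist=[[0,0,0],[0,0,0],[0,0,0],[0,0,0],[0,0,0],[0,0,0],[0,0,0],[0,0,0],[0,0,0],[0,0,0],[0,0,0],[0,0,0],[0,0,0],[0,0,0],[0,0,0],[0,0,0]])

```text
clock: 9.25
position: [0.528, -0.1384, 0.148]
tool_rot: [3.14, 0.0, 1.989]
force: [3.8, 1.7, -1.5]
grip_width: 0.0598
finger_force: 33.2
```

```bash
python3 -c "from h import *;st()"
```

```text
t 9.25 rail mm [-69.3 -79.6] z 148.0 yaw-rail 90.03 rp [3.14 0.  ] F rail [4.2 0. ] -1.5 M [ 0.54 -0.73 -0.08] w 0.0598 gf 33.2 q [-0.18  0.55  0.46  1.91 -0.34  0.76  0.89]
```

Emit:
apply_moves(claw=[0.055,0.055,0.055], xyz=[[0,0.001,0],[0,0.001,0],[0,0,0]], twist=[[0,0,0],[0,0,0],[0,0,0]])

```text
clock: 9.55
position: [0.5293, -0.1386, 0.1477]
tool_rot: [-3.141, -0.0, 1.989]
force: [0.2, -0.2, -1.9]
grip_width: 0.0597
finger_force: 33.3
```

```bash
python3 -c "from h import *;st()"
```

```text
t 9.55 rail mm [-68.2 -80.3] z 147.7 yaw-rail 89.98 rp [-3.141 -0.   ] F rail [ 0.1 -0.3] -1.9 M [-0.05  0.   -0.04] w 0.0597 gf 33.3 q [-0.18  0.55  0.46  1.9  -0.34  0.76  0.89]
```

Emit:
apply_moves(claw=[0.055,0.055,0.055,0.055], xyz=[[0,0.0015,0],[0,0.0015,0],[0,0.001,0],[0,0,0]], twist=[[0,0,0],[0,0,0],[0,0,0],[0,0,0]])

```text
clock: 9.95
position: [0.5332, -0.1367, 0.1478]
tool_rot: [-3.142, 0.0, 1.989]
force: [-0.5, 0.4, -2.4]
grip_width: 0.0598
finger_force: 33.3
```

Emit:
apply_moves(claw=[0.055,0.055,0.055,0.055], xyz=[[0,0.001,0],[0,0.001,0],[0,0,0],[0,0,0]], twist=[[0,0,0],[0,0,0],[0,0,0],[0,0,0]])

```text
clock: 10.35
position: [0.5342, -0.1363, 0.1476]
tool_rot: [-3.14, -0.0, 1.988]
force: [-5.2, -2.0, -0.1]
grip_width: 0.0596
finger_force: 33.3
```

```bash
python3 -c "from h import *;st()"
```

```text
t 10.35 rail mm [-62.8 -80.2] z 147.6 yaw-rail 89.96 rp [-3.14 -0.  ] F rail [-5.5  0.3] -0.1 M [-0.43  1.   -0.05] w 0.0596 gf 33.3 q [-0.18  0.56  0.46  1.89 -0.34  0.77  0.88]
```

Emit:
apply_moves(claw=[0.055,0.055,0.055,0.055,0.055,0.055,0.055,0.055,0.055,0.055,0.055], xyz=[[0,-0.0025,-0.0005],[0,-0.0025,0],[0,0,0],[0.0039,0.0001,0],[0.0039,0.0002,0],[0.004,0.0002,0],[0.0039,0.0002,0],[0.0039,0.0002,0],[0.0039,0.0002,0],[0.0039,0.0002,0],[0,0,0]], twist=[[0,0,0],[0,0,0],[0,0,0.013],[0,0,0.085],[0,0,0.098],[0,0,0.098],[0,0,0.099],[0,0,0.098],[0,0,0.097],[0,0,0.099],[0,0,0]])

```text
clock: 11.45
position: [0.5285, -0.1105, 0.1482]
tool_rot: [-3.142, 0.0, 1.3]
force: [0.3, 0.5, -2.3]
grip_width: 0.0595
finger_force: 33.4
```

```bash
python3 -c "from h import *;st()"
```

```text
t 11.45 rail mm [-57.5 -54.3] z 148.2 yaw-rail 50.55 rp [-3.142  0.   ] F rail [0.5 0.3] -2.3 M [ 0.04 -0.03 -0.01] w 0.0595 gf 33.4 q [-0.36  0.59  0.65  1.93 -0.5   0.79  0.3 ]
```

Emit:
apply_moves(claw=[0.055,0.055,0.055,0.055,0.055,0.055,0.055,0.055,0.055], xyz=[[0.004,0.0002,0],[0.0039,0.0002,0],[0.0039,0.0002,0],[0.0039,0.0002,0],[0.0039,0.0002,0],[0.004,0.0002,0],[0.005,0.0003,-0.0003],[0.0051,0.0004,-0.0002],[0,0,0]], twist=[[0,0,0.098],[0,0,0.098],[0,0,0.099],[0,0,0.097],[0,0,0.098],[0,0.003,0.099],[-0.003,0.051,0.098],[-0.008,0.052,0.097],[0,0,0]])

```text
clock: 12.35
position: [0.5487, -0.0864, 0.1492]
tool_rot: [3.141, -0.107, 0.517]
force: [-0.8, -0.4, -1.0]
grip_width: 0.0597
finger_force: 33.4
```

```bash
python3 -c "from h import *;st()"
```

```text
t 12.35 rail mm [-29.3 -40.5] z 149.2 yaw-rail 5.65 rp [ 3.141 -0.107] F rail [-0.9 -0. ] -1.0 M [-0.07  0.21 -0.02] w 0.0597 gf 33.4 q [-0.47  0.63  0.8   1.96 -0.77  0.78 -0.27]
```

Forces are near zero, so I continue onto leg 2.

Emit:
apply_moves(claw=[0.055,0.055,0.055,0.055,0.055,0.055,0.055], xyz=[[0.005,0.0005,0.0001],[0.0057,0.0001,-0.0004],[0.0056,0,-0.0002],[0.0053,0,0],[0.0045,0,-0.0001],[0.0045,0,0],[0,0,0]], twist=[[-0.011,0.05,0.085],[-0.002,0.058,0.014],[0,0.056,0],[0,0.036,0],[0,0,0],[0,0,0],[0,0,0]])

```text
clock: 13.05
position: [0.5771, -0.0733, 0.1565]
tool_rot: [3.141, -0.305, 0.42]
force: [0.2, -0.5, -1.9]
grip_width: 0.0599
finger_force: 33.4
```

```bash
python3 -c "from h import *;st()"
```

```text
t 13.05 rail mm [  1.9 -40.1] z 156.5 yaw-rail 0.13 rp [ 3.141 -0.305] F rail [-0.1 -0.5] -1.9 M [-0.11  0.41  0.02] w 0.0599 gf 33.4 q [-0.39  0.56  0.69  2.03 -0.99  0.63 -0.16]
```

Emit:
apply_moves(claw=[0.055,0.055,0.055,0.055,0.055,0.055,0.055,0.055,0.055,0.055], xyz=[[0.0045,0,-0.0001],[0.0045,0,-0.0001],[0.0046,0,-0.0001],[0.0045,0,0],[0.0045,0,-0.0001],[0.0045,0,-0.0001],[0.0037,0,0.0002],[0.0032,0,0],[0.0031,0,-0.0001],[0,0,0]], twist=[[0,0,0],[0,0,0],[0,0,0],[0,0,0],[0,0,0],[0,0,0],[0,-0.035,0],[0,-0.057,0],[0.002,-0.057,-0.012],[0,0,0]])

```text
clock: 14.05
position: [0.6099, -0.0583, 0.1674]
tool_rot: [3.141, -0.156, 0.433]
force: [-0.2, 0.5, -2.6]
grip_width: 0.06
finger_force: 33.4
```

```bash
python3 -c "from h import *;st()"
```

```text
t 14.05 rail mm [ 38.  -39.7] z 167.4 yaw-rail 0.84 rp [ 3.141 -0.156] F rail [0.  0.6] -2.6 M [-0.12  0.2  -0.02] w 0.06 gf 33.4 q [-0.51  0.67  0.82  1.84 -0.8   0.83 -0.42]
```

Emit:
apply_moves(claw=[0.055,0.055,0.055,0.055,0.055,0.055,0.055,0.055,0.055], xyz=[[0.0026,-0.0004,0.0003],[0.0026,-0.0003,0],[0.0026,-0.0002,-0.0001],[0.0038,-0.0002,0],[0.004,-0.0002,0],[0.0039,-0.0002,0],[0.0039,-0.0002,0],[0.0039,-0.0002,0],[0,0,0]], twist=[[0.011,-0.051,-0.084],[0.008,-0.051,-0.098],[0.003,-0.052,-0.098],[0,-0.003,-0.098],[0,0,-0.098],[0,0,-0.098],[0,0,-0.099],[0,0,-0.098],[0,0,0]])

```text
clock: 14.95
position: [0.6259, -0.0388, 0.1682]
tool_rot: [3.141, -0.002, 1.204]
force: [-0.1, 0.9, -0.8]
grip_width: 0.0598
finger_force: 33.4
```

```bash
python3 -c "from h import *;st()"
```

```text
t 14.95 rail mm [ 60.6 -28.4] z 168.2 yaw-rail 45.0 rp [ 3.141e+00 -2.000e-03] F rail [0.2 0.9] -0.8 M [-0.04 -0.05  0.04] w 0.0598 gf 33.4 q [-0.46  0.7   0.68  1.68 -0.52  0.95  0.05]
```

Emit:
apply_moves(claw=[0.055,0.055,0.055,0.055,0.055,0.055,0.055,0.055,0.055,0.055], xyz=[[0.0039,-0.0002,0],[0.0039,-0.0002,0],[0.004,-0.0002,0],[0.0039,-0.0002,0],[0.0039,-0.0002,0],[0.0039,-0.0002,0],[0.0039,-0.0002,0],[0.004,-0.0002,0],[0.005,-0.0001,0],[0,0,0]], twist=[[0,0,-0.097],[0,0,-0.099],[0,0,-0.098],[0,0,-0.098],[0,0,-0.099],[0,0,-0.097],[0,0,-0.098],[0,0,-0.087],[0,0,-0.013],[0,0,0]])

```text
clock: 15.95
position: [0.6228, -0.0034, 0.1682]
tool_rot: [3.141, -0.001, 1.984]
force: [0.3, 0.1, -1.0]
grip_width: 0.06
finger_force: 33.4
```

```bash
python3 -c "from h import *;st()"
```

```text
t 15.95 rail mm [72.1  5.2] z 168.2 yaw-rail 89.74 rp [ 3.141e+00 -1.000e-03] F rail [ 0.3 -0.1] -1.0 M [-0.   -0.03  0.05] w 0.06 gf 33.4 q [-0.4   0.64  0.47  1.68 -0.35  0.91  0.63]
```

Emit:
apply_moves(claw=[0.055,0.055,0.055,0.055,0.055,0.055,0.055,0.055,0.055,0.055,0.055,0.055,0.055,0.055,0.055,0.055,0.055], xyz=[[0.005,0,0],[0.005,0,0],[0.005,0,0],[0.005,0,0],[0.005,0,0],[0.005,0,0],[0.005,0,0],[0.005,0,0],[0.005,0,0],[0.005,0,0],[0.005,0,0],[0,0.002,0],[0,0.002,0],[0,0.001,0],[0,0.001,0],[0,0.001,0],[0,0,0]], twist=[[0,0,0],[0,0,0],[0,0,0],[0,0,0],[0,0,0],[0,0,0],[0,0,0],[0,0,0],[0,0,0],[0,0,0],[0,0,0],[0,0,0],[0,0,0],[0,0,0],[0,0,0],[0,0,0],[0,0,0]])

```text
clock: 17.65
position: [0.6063, 0.0486, 0.168]
tool_rot: [-3.139, -0.001, 1.987]
force: [-7.2, -2.3, 1.8]
grip_width: 0.0595
finger_force: 33.4
```

```bash
python3 -c "from h import *;st()"
```

```text
t 17.65 rail mm [78.2 59.4] z 168.0 yaw-rail 89.89 rp [-3.139e+00 -1.000e-03] F rail [-7.5  0.8] 1.8 M [-0.53  1.66 -0.09] w 0.0595 gf 33.4 q [-0.49  0.62  0.48  1.72 -0.35  0.89  0.55]
```

Emit:
apply_moves(claw=[0.055,0.055,0.055,0.055,0.055,0.055,0.055], xyz=[[0,-0.002,0],[0,-0.003,0],[0,-0.003,0],[0,-0.003,0],[0,-0.001,0],[0,-0.001,0],[0,0,0]], twist=[[0,0,0],[0,0,0],[0,0,0],[0,0,0],[0,0,0],[0,0,0],[0,0,0]])

```text
clock: 18.35
position: [0.5972, 0.0447, 0.1688]
tool_rot: [3.137, 0.001, 1.988]
force: [13.3, 4.0, -7.4]
grip_width: 0.0595
finger_force: 34.4
```

```bash
python3 -c "from h import *;st()"
```

```text
t 18.35 rail mm [68.3 59.6] z 168.8 yaw-rail 89.95 rp [3.137e+00 1.000e-03] F rail [13.8 -1.7] -7.4 M [ 0.73 -2.57 -0.17] w 0.0595 gf 34.4 q [-0.5   0.6   0.48  1.75 -0.35  0.87  0.55]
```

Emit:
apply_moves(claw=[0.055,0.055,0.055,0.055,0.055,0.055,0.06,0.066,0.072,0.078,0.078], xyz=[[0,0.003,0],[0,0.003,0],[0,0,0.002],[0,0,0.002],[0,0,0.001],[0,0,0],[0,0,0],[0,0,0],[0,0,0],[0,0,0],[0,0,0]], twist=[[0,0,0],[0,0,0],[0,0,0],[0,0,0],[0,0,0],[0,0,0],[0,0,0],[0,0,0],[0,0,0],[0,0,0],[0,0,0]])

```text
clock: 19.45
position: [0.601, 0.0464, 0.1634]
tool_rot: [3.141, -0.0, 1.988]
force: [0.3, 0.2, 0.3]
grip_width: 0.0779
finger_force: 0.0
```

```bash
python3 -c "from h import *;st()"
```

```text
t 19.45 rail mm [72.4 59.6] z 163.4 yaw-rail 89.93 rp [ 3.141 -0.   ] F rail [0.4 0. ] 0.3 M [ 0.02 -0.03 -0.01] w 0.0779 gf 0.0 q [-0.49  0.61  0.47  1.74 -0.35  0.87  0.55]
```

Emit:
apply_moves(claw=[0.078,0.078,0.078,0.078,0.06,0.04,0.02,0.02,0.02,0.02,0.02,0.02], xyz=[[0,0.0005,-0.02],[0,0,-0.02],[0,0,-0.02],[0,0,-0.012],[-0.015,0,0],[-0.015,0,0],[-0.015,0,0],[0,0,0],[0,0,0],[0,0,0.015],[0,0,0.015],[0,0,0]], twist=[[0,0,0],[0,0,0],[0,0,0],[0,0,0],[0,0,0],[0,0,0],[0,0,0],[0,0,0],[0,0,0],[0,0,0],[0,0,0],[0,0,0]])

```text
clock: 20.65
position: [0.6183, 0.006, 0.2024]
tool_rot: [-3.138, -0.002, 1.988]
force: [0.1, -0.6, 0.2]
grip_width: 0.0197
finger_force: 0.0
```

```bash
python3 - <<'E'
from h import *
st()
r=snap('side','s3')
cv2.imwrite('pics/s3c.png',cv2.resize(np.ascontiguousarray(r['img'][60:240,250:450,::-1]),None,fx=3.3,fy=3.3,interpolation=2))
E
```

```text
t 20.65 rail mm [71.8 15.7] z 202.4 yaw-rail 89.97 rp [-3.138e+00 -2.000e-03] F rail [-0.2 -0.6] 0.2 M [-0.03  0.05 -0.05] w 0.0197 gf 0.0 q [-0.43  0.6   0.5   1.66 -0.33  0.97  0.6 ]
```

View pics/s3c.png

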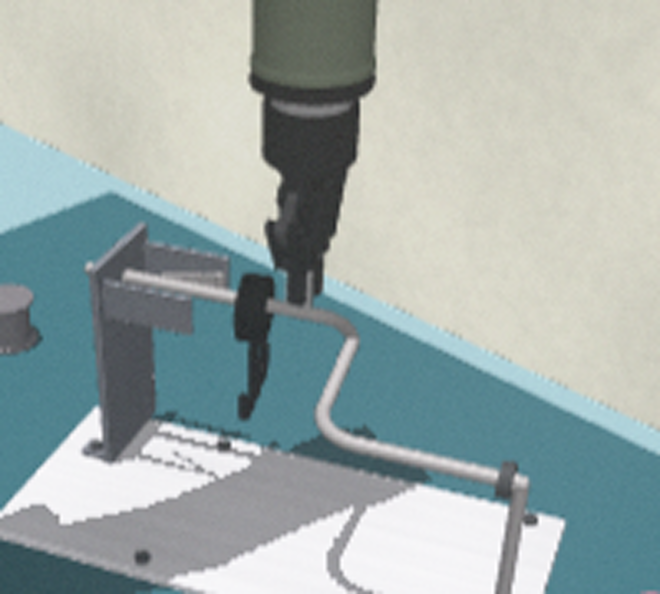

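The fork is behind the ring, with fingers at (305,290), the ring at (255,305) and the dock at (110-230,230-330). Next I lower it and approach.

Emit:
apply_moves(claw=[0.02,0.02,0.02,0.02,0.02,0.02,0.02,0.02,0.02,0.02,0.02,0.02], xyz=[[0,0.001,0.007],[0,0,0.007],[0,0,0],[0.005,0,0],[0.005,0,0],[0.005,0,0],[0.005,0,0],[0.005,0,0],[0.005,0,0],[0.005,0,0],[0.005,0,0],[0,0,0]], twist=[[0,0,0],[0,0,0],[0,0,0],[0,0,0],[0,0,0],[0,0,0],[0,0,0],[0,0,0],[0,0,0],[0,0,0],[0,0,0],[0,0,0]])

```text
clock: 21.9
position: [0.604, 0.0433, 0.1913]
tool_rot: [-3.142, -0.001, 1.989]
force: [-0.3, 0.6, 0.3]
grip_width: 0.0197
finger_force: 0.0
```

```bash
python3 -c "from h import *;st()"
```

```text
t 21.9 rail mm [74.  55.5] z 191.3 yaw-rail 89.98 rp [-3.142e+00 -1.000e-03] F rail [0.  0.7] 0.3 M [-0.02  0.02  0.01] w 0.0197 gf 0.0 q [-0.5   0.59  0.49  1.71 -0.33  0.93  0.54]
```

Emit:
apply_moves(claw=[0.02,0.02,0.02,0.02,0.02,0.02,0.02,0.02,0.02,0.02], xyz=[[0.003,-0.0005,0.0015],[0.004,0,0],[0.004,0,0],[0.004,0,0],[0.004,0,0],[0.004,0,0],[0.004,0,0],[0.004,0,0],[0.004,0,0],[0,0,0]], twist=[[0,0,0],[0,0,0],[0,0,0],[0,0,0],[0,0,0],[0,0,0],[0,0,0],[0,0,0],[0,0,0],[0,0,0]])

```text
clock: 22.9
position: [0.5894, 0.0749, 0.1897]
tool_rot: [-3.142, -0.001, 1.989]
force: [0.6, 0.5, 0.3]
grip_width: 0.0202
finger_force: 0.0
```

```bash
python3 -c "from h import *;st()"
```

```text
t 22.9 rail mm [73.5 90.4] z 189.7 yaw-rail 89.98 rp [-3.142e+00 -1.000e-03] F rail [0.7 0.3] 0.3 M [ 0.04  0.07 -0.  ] w 0.0202 gf 0.0 q [-0.56  0.57  0.5   1.74 -0.33  0.91  0.49]
```

Emit:
apply_moves(claw=[0.02,0.02,0.02,0.02,0.02,0.02,0.02], xyz=[[0.003,0,0],[0.003,0,0],[0.003,0,0],[0.003,0,0],[0.003,0,0],[0.003,0,0],[0,0,0]], twist=[[0,0,0],[0,0,0],[0,0,0],[0,0,0],[0,0,0],[0,0,0],[0,0,0]])

```text
clock: 23.6
position: [0.5831, 0.0894, 0.1903]
tool_rot: [3.141, 0.002, 1.987]
force: [3.4, -8.6, 3.3]
grip_width: 0.02
finger_force: 4.5
```

```bash
python3 -c "from h import *;st()"
```

```text
t 23.6 rail mm [ 73.5 106.2] z 190.3 yaw-rail 89.87 rp [3.141e+00 2.000e-03] F rail [-0.4 -9.2] 3.3 M [-1.73 -0.72  0.06] w 0.02 gf 4.5 q [-0.6   0.56  0.5   1.76 -0.33  0.9   0.46]
```

Emit:
apply_moves(claw=[0.02,0.02,0.02,0.02,0.02,0.02,0.02,0.02], xyz=[[0.002,0,0],[0.002,0,0],[0.002,0,0],[0.002,0,0],[0.002,0,0],[0.002,0,0],[0.002,0,0],[0,0,0]], twist=[[0,0,0],[0,0,0],[0,0,0],[0,0,0],[0,0,0],[0,0,0],[0,0,0],[0,0,0]])

```text
clock: 24.4
position: [0.5775, 0.1019, 0.1903]
tool_rot: [3.14, 0.002, 1.986]
force: [4.9, -9.9, 3.1]
grip_width: 0.0201
finger_force: 5.2
```

```bash
python3 -c "from h import *;st()"
```

```text
t 24.4 rail mm [ 73.6 119.9] z 190.3 yaw-rail 89.86 rp [3.14e+00 2.00e-03] F rail [  0.4 -11. ] 3.1 M [-2.04 -0.84 -0.02] w 0.0201 gf 5.2 q [-0.62  0.56  0.5   1.77 -0.33  0.9   0.44]
```

Emit:
apply_moves(claw=[0.02,0.02,0.02,0.02,0.02,0.02,0.02], xyz=[[0.002,0,0],[0.002,0,0],[0.002,0,0],[0.002,0,0],[0.002,0,0],[0.002,0,0],[0,0,0]], twist=[[0,0,0],[0,0,0],[0,0,0],[0,0,0],[0,0,0],[0,0,0],[0,0,0]])

```text
clock: 25.1
position: [0.5724, 0.1136, 0.1902]
tool_rot: [3.141, 0.001, 1.987]
force: [3.3, -6.6, 2.0]
grip_width: 0.0201
finger_force: 3.4
```

```bash
python3 -c "from h import *;st()"
```

```text
t 25.1 rail mm [ 73.6 132.6] z 190.2 yaw-rail 89.89 rp [3.141e+00 1.000e-03] F rail [ 0.3 -7.4] 2.0 M [-1.32 -0.66 -0.03] w 0.0201 gf 3.4 q [-0.64  0.55  0.5   1.77 -0.33  0.9   0.42]
```

Emit:
apply_moves(claw=[0.02,0.02,0.02,0.02,0.02,0.02], xyz=[[0.0015,0,0],[0.0015,0,0],[0.0015,0,0],[0.0015,0,0],[0.0015,0,0],[0,0,0]], twist=[[0,0,0],[0,0,0],[0,0,0],[0,0,0],[0,0,0],[0,0,0]])

```text
clock: 25.7
position: [0.5694, 0.1204, 0.1902]
tool_rot: [3.141, 0.001, 1.987]
force: [3.3, -5.7, 2.8]
grip_width: 0.02
finger_force: 3.6
```

Emit:
apply_moves(claw=[0.02,0.02,0.02,0.02], xyz=[[0.001,0,0],[0.001,0,0],[0.001,0,0],[0,0,0]], twist=[[0,0,0],[0,0,0],[0,0,0],[0,0,0]])

```text
clock: 26.1
position: [0.5682, 0.123, 0.1902]
tool_rot: [3.141, 0.001, 1.987]
force: [3.9, -7.6, 2.4]
grip_width: 0.0197
finger_force: 3.9
```

```bash
python3 -c "from h import *;st()"
```

```text
t 26.1 rail mm [ 73.6 142.9] z 190.2 yaw-rail 89.87 rp [3.141e+00 1.000e-03] F rail [ 0.5 -8.6] 2.4 M [-1.49 -0.73  0.02] w 0.0197 gf 3.9 q [-0.66  0.55  0.5   1.78 -0.33  0.89  0.4 ]
```

Emit:
apply_moves(claw=[0.02,0.02,0.02,0.02], xyz=[[0.001,0,0],[0.001,0,0],[0.001,0,0],[0,0,0]], twist=[[0,0,0],[0,0,0],[0,0,0],[0,0,0]])

```text
clock: 26.5
position: [0.567, 0.1258, 0.1902]
tool_rot: [3.141, 0.001, 1.987]
force: [3.3, -7.4, 2.1]
grip_width: 0.02
finger_force: 3.9
```

Emit:
apply_moves(claw=[0.02,0.02,0.02], xyz=[[0.001,0,0],[0.001,0,0],[0,0,0]], twist=[[0,0,0],[0,0,0],[0,0,0]])

```text
clock: 26.8
position: [0.5662, 0.1276, 0.1901]
tool_rot: [3.141, 0.001, 1.987]
force: [3.0, -6.5, 1.9]
grip_width: 0.0202
finger_force: 3.9
```

```bash
python3 -c "from h import *;st()"
```

```text
t 26.8 rail mm [ 73.6 147.9] z 190.1 yaw-rail 89.87 rp [3.141e+00 1.000e-03] F rail [ 0.1 -7.2] 1.9 M [-1.47 -0.77 -0.02] w 0.0202 gf 3.9 q [-0.67  0.55  0.5   1.78 -0.33  0.89  0.39]
```

Emit:
apply_moves(claw=[0.02,0.02,0.02], xyz=[[0.001,0,0],[0.001,0,0],[0,0,0]], twist=[[0,0,0],[0,0,0],[0,0,0]])

```text
clock: 27.1
position: [0.5654, 0.1294, 0.1902]
tool_rot: [3.141, 0.001, 1.987]
force: [4.5, -7.2, 2.9]
grip_width: 0.0196
finger_force: 3.9
```

Emit:
apply_moves(claw=[0.02,0.02,0.02], xyz=[[0.001,0,0],[0.001,0,0],[0,0,0]], twist=[[0,0,0],[0,0,0],[0,0,0]])

```text
clock: 27.4
position: [0.5641, 0.132, 0.19]
tool_rot: [3.141, 0.0, 1.987]
force: [-0.4, -1.4, 0.4]
grip_width: 0.0201
finger_force: 0.8
```

Emit:
apply_moves(claw=[0.02,0.02], xyz=[[0.001,0,0],[0,0,0]], twist=[[0,0,0],[0,0,0]])

```text
clock: 27.6
position: [0.5637, 0.1326, 0.1898]
tool_rot: [-3.142, 0.001, 1.987]
force: [2.4, -5.3, 0.7]
grip_width: 0.0198
finger_force: 3.0
```

```bash
python3 -c "from h import *;st()"
```

```text
t 27.6 rail mm [ 73.3 153.5] z 189.8 yaw-rail 89.9 rp [-3.142e+00  1.000e-03] F rail [ 0.  -5.8] 0.7 M [-1.27 -0.42 -0.07] w 0.0198 gf 3.0 q [-0.68  0.55  0.5   1.79 -0.33  0.89  0.38]
```

Emit:
apply_moves(claw=[0.02,0.02], xyz=[[0.001,0,0],[0,0,0]], twist=[[0,0,0],[0,0,0]])

```text
clock: 27.8
position: [0.5636, 0.1326, 0.1899]
tool_rot: [3.141, 0.002, 1.986]
force: [3.2, -10.0, 0.5]
grip_width: 0.0201
finger_force: 5.5
```

```bash
python3 - <<'E'
from h import *
st()
r=snap('side','s4'); r2=snap('top','t4')
a=cv2.resize(np.ascontiguousarray(r['img'][120:190,260:340,::-1]),None,fx=5,fy=5,interpolation=2)
b=cv2.resize(np.ascontiguousarray(r2['img'][150:220,240:320,::-1]),None,fx=5,fy=5,interpolation=2)
cv2.imwrite('pics/s4c.png',np.hstack([a,b]))
E
```

```text
t 27.8 rail mm [ 73.3 153.6] z 189.9 yaw-rail 89.86 rp [3.141e+00 2.000e-03] F rail [ -1.1 -10.4] 0.5 M [-2.13 -1.   -0.1 ] w 0.0201 gf 5.5 q [-0.68  0.55  0.5   1.79 -0.32  0.89  0.38]
```

View pics/s4c.png

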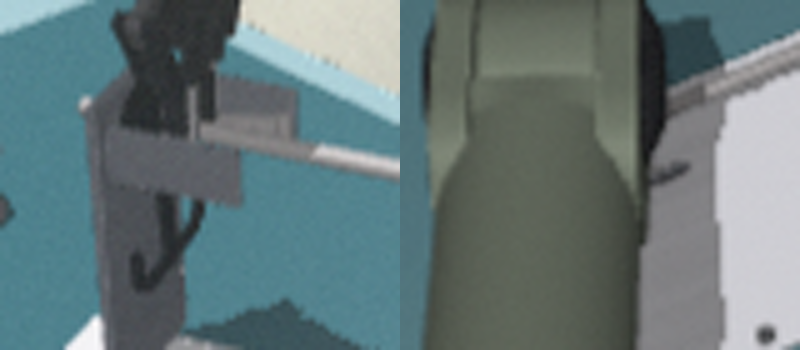

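The push force dropped at the snap and then rose stiffly on the plate to about 10 N. Next I back off, retreat upwards and check.

Emit:
apply_moves(claw=[0.02,0.02,0.02,0.02,0.02,0.02,0.02,0.02,0.02,0.02,0.02,0.02,0.02,0.02,0.02,0.02,0.02,0.02,0.02,0.02], xyz=[[-0.002,0,0],[-0.003,0,0],[-0.005,0,0],[-0.005,0,0],[-0.005,0,0],[-0.005,0,0],[0,0,-0.01],[0,0,-0.02],[0,0,-0.03],[0,0,-0.03],[0,0,-0.03],[-0.03,0,-0.01],[-0.03,0,0],[-0.03,0,0],[-0.03,0,0],[-0.03,0,0],[-0.03,0,0],[-0.03,0,0],[-0.03,0,0],[0,0,0]], twist=[[0,0,0],[0,0,0],[0,0,0],[0,0,0],[0,0,0],[0,0,0],[0,0,0],[0,0,0],[0,0,0],[0,0,0],[0,0,0],[0,0,0],[0,0,0],[0,0,0],[0,0,0],[0,0,0],[0,0,0],[0,0,0],[0,0,0],[0,0,0]])

```text
clock: 29.9
position: [0.6706, -0.1125, 0.3202]
tool_rot: [-3.141, 0.002, 1.983]
force: [-0.4, -0.2, 0.2]
grip_width: 0.02
finger_force: 0.0
```

```bash
python3 - <<'E'
from h import *
st()
r=snap('side','s5'); r2=snap('top','t5')
a=cv2.resize(np.ascontiguousarray(r['img'][120:190,260:340,::-1]),None,fx=5,fy=5,interpolation=2)
b=cv2.resize(np.ascontiguousarray(r2['img'][150:220,240:320,::-1]),None,fx=5,fy=5,interpolation=2)
cv2.imwrite('pics/s5c.png',np.hstack([a,b]))
E
```

```text
t 29.9 rail mm [  71.6 -113.9] z 320.2 yaw-rail 89.68 rp [-3.141e+00  2.000e-03] F rail [-0.4  0. ] 0.2 M [-0.02 -0.03  0.03] w 0.02 gf 0.0 q [-0.25  0.6   0.57  1.35 -0.32  1.28  0.74]
```

View pics/s5c.png

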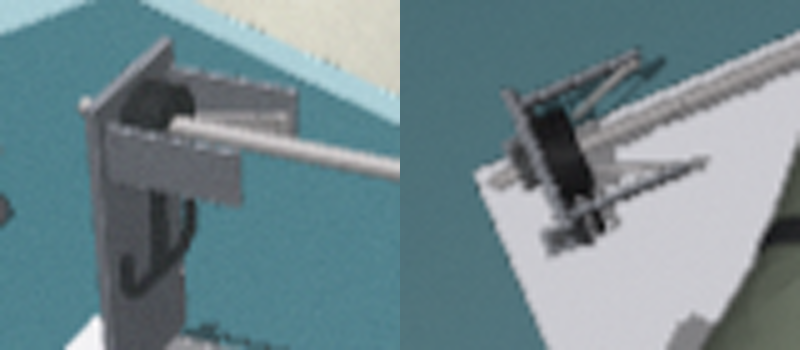

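The ring sits flush on the end plate in the top view at (568,155). Both leaves are back at their original shut positions behind it, with tips at (578,112) and (602,165).

```bash
python3 -c "
from workcell import bot
print(bot.job_done())"
```

```text
the job is handed in; nothing more can be done
None
```

The hanger is fully home in the dock with both spring leaves shut behind its ring, the gripper is clear of everything, and the job was handed in at about 30 s.

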